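Reset the dry-block heater through its shuttered well

ROBOT

A 6-joint arm with a two-finger parallel gripper is mounted at the origin on the work surface. World frame = base frame: x ahead of the robot, y to its left, z up, the work surface at z = 0. Lengths are in m, angles in degrees, forces in N, time in s.
With the tool pointing down it reaches from about 0.375 to 0.9 m from the base axis. Payload 3.1 kg.
Tool frame: the origin (TCP) lies between the finger pads; the fingertips stand 19 mm ahead of it and the grasp point (between the pads) is the TCP; z points along the fingers, x is the direction in which the jaws open and shut, and the axes are right-handed (so a half turn about z gives the same grasp; the last joint's range is limited). The gripper opens to 87 mm and grips with 3 to 60 N. Pads are 19 mm wide; open, the fingers measure 117 mm over their backs; the gripper's body (75 mm by 190 mm) begins 51 mm behind the grasp point.
Start: joints at [-79.727, 30.224, 82.088, -0, 67.689, -10.227], TCP at [0.219, -0.585, 0.219] pointing down, gripper open.
Joint ranges: [-176.69, 176.69], [-43.24, 126.21], [12.49, 139.97], [-82, 262], [0, 151.66], [-163.58, 163.58]. Speed limits (degrees/s): [159.86, 159.86, 180, 180, 180, 180].

INTERFACE

Orientations are given as a 3x3 rotation matrix whose columns are the frame's x, y, z axes.
In Python, from rig import read_state, capture, camera_info, hand_in, spot_in, silhouettes gives the robot as it stands.
- The arm moves only by the shell command python3 -m jog 'ROWS'. ROWS is text: rows parted by semicolons, each of 7 numbers parted by spaces: the shift along the tool's x, y, z in m, then the turn, a rotation vector about the tool's x, y, z in degrees, then the opening, from 0 (shut) to 1 (fully open). A call has 1 to 8 rows; each row is the pose to reach, as a shift and turn from the pose commanded when the call began, along the tool's axes at that moment; what a row does not reach only later rows make up. A row lasts 1/8 s, in which the tool goes at most 62.5 mm and 10.7 degrees, less where a joint would pass 70% of its speed; a pose out of reach is approached as far as the arm can. A call with a gripper value outside its range is refused whole. The fingers move at their own pace and stop on an object; the grip force is fixed at half the most. Time passes only in rows, so rows that repeat a pose let the fingers close. It gives the time, the measured TCP pose, the force and the opening at its end, in the units of the state.
- read_state(): the state, without advancing time (a new reading comes with each control period).
- capture(name): name is "scene" or "top" or "wrist"; returns (picture, depth): 384x512x3 uint8, red, green, blue; 384x512 float32, m along the optical axis (not along the pixel's ray), 0 where there is no reading.
- camera_info(name): a dict with "vfov" (degrees; the focal length in pixels is half the picture's height over the tangent of half this angle, whatever the lens; pixels are square), "cx", "cy" (the principal point, pixels), "dist" ([k1, k2, p1, p2, k3] as OpenCV has them; the pictures are not rectified), "R" (3x3) and "t" (3): a world point X has camera coordinates R X + t; the wrist camera has in their place "tool_from_camera" (4x4, takes a point from camera to tool coordinates, whose origin is the TCP and whose axes are the tool frame's). Camera axes: x right, y down, z forward; pixel columns grow to the right and rows downward; lengths in m; the calibration is good to about 2 mm. A picture is of the moment at which its call begins: read the wrist's pose just before it. camera_info takes no time and is no camera call.
- hand_in(): hands the job in, once; it reports no verdict.
Trained networks look in the newest picture that a camera, given by its name, has taken for a name from the list of things; names that differ only in an ending like _2 or _b are one class to them, and where a whole thing is asked for, a point or a joint stands for the part that bears it (a point fixed in the world has none). Each returns a list of dicts, best first, with "score" (0 to 1); they miss things now and then, are a little off and sometimes report something else, mostly with a low value. They report only what shows in the picture. A call takes as long as a camera call.
- spot_in(label, camera): "centre" ([x, y, z] in m, in world coordinates, good to about 4 mm: the middle of the surface that is visible of it).
- silhouettes(label, camera): "region" (384x512 bool, what is visible of it).
The state is a dict: "time_s": time; "joint_positions": joint angles; "qvel": joint speeds; "tau": joint torques, N m; "position": TCP position; "tcp_rot": TCP orientation; "force": force on the tool from outside, world axes, zero at the start; "moment": the same for the moment, N m; "opening": opening from 0.0 (shut) to 1.0 (fully open).
Only numpy, scipy, OpenCV 4.12 (cv2) and the standard library are available. Lean on these libraries where they do the work, as an engineer would, in place of code of your own. Each camera call takes 0.05 s, during which the arm holds its last target.

TASK

The dry-block heater's over-temperature cut-out has tripped. Push the blue shutter on its top deck fully open towards the heater's left (as seen facing its front panel), reach into the well beneath it with a fingertip and press the sunken red reset key all the way down, let the key spring back up, then push the shutter fully shut over the well again. Only push and press: never pinch the shutter's fin, and leave the vial, the tip box and the bottle where they stand.

Things in the scene. Friction and masses are not known exactly. Their poses are not given: they have to be found in the camera images.
- heater: cream bench-top dry-block heater, fixed to the bench, 230 (x) x 290 (y) x 95 mm high; origin at the centre of its underside on the bench, x to its rear, y to its left as seen from its front panel, z up. Its flat top deck lies at z = 95 mm. Behind the shutter, from x = 12 to 100 and y = -125 to 35 mm, an aluminium block stands 12 mm above the deck (19 mm with tube caps).
- well_mouth (a point): centre of the mouth of the reset well, level with the deck, fixed in the heater at x = -50, y = -45, z = 95 mm; axes as the heater. The well is a rectangular pit 36 mm along x and 56 mm along y with straight walls, 40 mm deep to its floor; the red key stands in its middle. Covered by the shutter while that is shut.
- key_top (a point): centre of the flat top of the red reset key, a round button 24 mm across in the middle of the well. Up, its top is 30 mm below the deck (10 mm above the well's floor); it goes 6 mm straight down against a spring, starting at about 1.8 N and needing about 6 N at the bottom, and springs back when let go.
- reset_key (a joint): travel of the red key in m: 0 up, 0.006 fully down
- fin_top (a point): centre of the top of the fin that stands across the middle of the shutter; moves with the shutter; axes as the heater. The shutter is a blue plate 50 (x) x 68 (y) mm whose upper face is 5 mm above the deck; the fin is 30 mm along x, 8 mm thick along y, and rises 20 mm above the plate, its top 25 mm above the deck. Shut, it is straight above the well's centre; low aluminium rails (5 mm high) run along both sides.
- shutter (a joint): slide of the shutter in m along the heater's +y: 0 shut (well covered), 0.070 fully open (well free, the plate's edge then 8 mm clear of the well); about 2 N of friction, it stays where it is left; firm stops at both ends. Starts at or near shut.
- fin_right: the half of the fin's thickness on the heater's -y side (30 x 4 x 16 mm below the fin's cap); the face to push for opening. Origin under the fin's middle, at deck level.
- fin_left: the half of the fin's thickness on the heater's +y side, the face to push for shutting. Origin under the fin's middle, at deck level. Force on both halves at once counts as pinching.
- vial: small amber glass vial with white cap, loose, standing on the heater's deck to the left of the open shutter, 26 mm across, 42 mm high; origin at the centre of its underside. Leave alone.
- tip_box: blue pipette-tip box with a yellow band and white lid, loose on the bench to the right of the heater, 82 x 120 x 68 mm high; origin at the centre of its underside. Leave alone.
- bottle: round bottle with blue cap, loose on the bench to the left of the heater, 56 mm across, 115 mm high; origin at the centre of its underside. Leave alone.

How it is judged:
By the outcome, as a careful person would: the job done as asked, in the order asked, and still so for the second after the job is handed in, with the robot touching nothing.
It also fails if it takes over 51 s, if anything falls off the work surface, if the arm or the gripper's body presses on something with over 40 N, if the wrist force passes 120 N, or if a joint passes its speed limit or range.

## Working session

There is one attempt and no reset: what is moved stays moved. The work goes in short steps, Python scripts to look and compute and a shell command to move; the robot and the scene stay as the last step left them, time stands still between calls to the robot, and variables do not carry over. Pictures are saved under pics/ and viewed, and the job is handed in when it is done.

```bash
ls; mkdir -p pics
python3 - <<'E'
from rig import *
import cv2,numpy as np
s=read_state();print(s)
for c in("scene","top"):
    p,d=capture(c);cv2.imwrite(f"pics/{c}0.png",p[:,:,::-1]);i=camera_info(c);print(c,i)
    for l in("heater","fin_top","vial","tip_box","bottle","fin_left","fin_right"):
        r=spot_in(l,c);print(l,[(np.round(a["centre"],4),round(a["score"],2)) for a in r[:2]])
E
```

```text
pics
{'time_s': 0.0, 'joint_positions': array([-7.97273975e+01,  3.02802980e+01,  8.21539571e+01,  2.73044215e-04,
        6.76902705e+01, -1.02268378e+01]), 'qvel': array([ 0.0611924 , -0.07245102,  0.07259061, -0.05517753,  0.04715386,
        0.07898448]), 'tau': array([ 8.50667675e-04, -4.40043139e+01, -1.76589167e+01,  6.33046031e-02,
        5.81518596e-02, -1.79606341e-04]), 'position': array([ 0.2187761 , -0.58468479,  0.21757086]), 'tcp_rot': array([[ 3.50196122e-01, -9.36676320e-01, -3.83244510e-04],
       [-9.36673959e-01, -3.50196115e-01,  2.13932806e-03],
       [-2.13806867e-03, -3.90209238e-04, -9.99997638e-01]]), 'force': array([ 0.67102546,  0.15238577, -0.72601337]), 'moment': array([-0.02814266, -0.04628573,  0.05282953]), 'opening': 0.9977793817236161}
scene {'vfov': 44.78554551890616, 'cx': 254.58863123696085, 'cy': 186.73718157997482, 'dist': array([-0.05918027,  0.        ,  0.        ,  0.        ,  0.        ]), 'R': array([[-0.7623551 ,  0.64688363, -0.01887516],
       [ 0.49174111,  0.56006496, -0.66672177],
       [-0.42072009, -0.51756043, -0.74506765]]
[... 351 characters left out ...]
ray([0.5038, 0.0443, 0.109 ]), 0.68)]
fin_left []
fin_right []
top {'vfov': 49.5886356407245, 'cx': 257.60488772451015, 'cy': 195.3158430623546, 'dist': array([-0.10587555,  0.        ,  0.        ,  0.        ,  0.        ]), 'R': array([[ 0.0163286 , -0.99982972, -0.00859704],
       [-0.99537895, -0.01544099, -0.09477507],
       [ 0.09462619,  0.01010486, -0.99546159]]), 't': array([0.01211925, 0.57523101, 1.15223402])}
heater [(array([0.5531, 0.0591, 0.0963]), 0.91)]
fin_top [(array([0.4968, 0.0463, 0.0976]), 0.97)]
vial []
tip_box [(array([ 0.4737, -0.2091,  0.0636]), 0.55)]
bottle [(array([0.6283, 0.2953, 0.0757]), 0.96)]
fin_left []
fin_right [(array([0.5011, 0.0427, 0.0974]), 0.67)]
```

View pics/scene0.png

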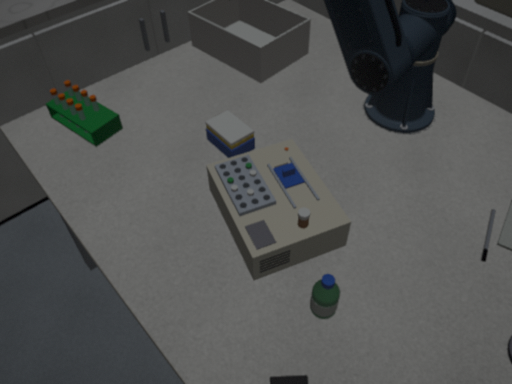

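View pics/top0.png

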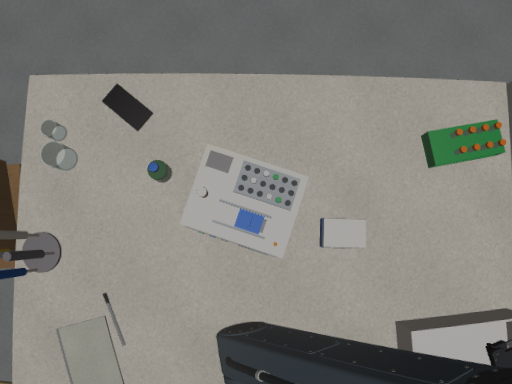

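The heater is in both views. The top view has it centred near (245,200), with the blue shutter near (250,221), the vial at (203,192) and the tip box at (344,233). Next I measure the heater's pose from the deck points.

```bash
cat > h.py <<'E'
from rig import *
import cv2,numpy as np
def K(i,H=384):
    f=H/2/np.tan(np.radians(i["vfov"]/2));return np.array([[f,0,i["cx"]],[0,f,i["cy"]],[0,0,1]])
def cloud(d,i):
    v,u=np.mgrid[:384,:512];uv=np.stack([u,v],-1).reshape(-1,1,2).astype(np.float64)
    n=cv2.undistortPoints(uv,K(i),i["dist"]).reshape(384,512,2)
    P=np.dstack([n[...,0]*d,n[...,1]*d,d])
    if "R" in i: return (P-i["t"])@i["R"]
    T=i["tool_from_camera"];return P@T[:3,:3].T+T[:3,3]
def wcloud(d,i,s):
    return cloud(d,i)@s["tcp_rot"].T+s["position"]
E
python3 - <<'E'
from h import *
for c in("top","scene"):
    p,d=capture(c);i=camera_info(c);P=cloud(d,i)
    m=silhouettes("heater",c)
    m=m[0]["region"];Z=P[...,2]
    k=m&(Z>.085)&(Z<.125)&(d>0)
    print(c,k.sum(),np.median(Z[k]))
    r=cv2.minAreaRect(P[k][:,:2].astype(np.float32)*1000);print(r)
    b=P[(d>0)&(abs(Z)<.02)];print("bench z",np.median(b[:,2]))
    hsv=cv2.cvtColor(p,cv2.COLOR_RGB2HSV)
    q=m&(hsv[...,0]>100)&(hsv[...,0]<130)&(hsv[...,1]>120)&(Z>.08)&(d>0)
    print("blue",q.sum(),P[q].mean(0),cv2.minAreaRect(P[q][:,:2].astype(np.float32)*1000))
    for l in("vial","tip_box","bottle"):
        for a in silhouettes(l,c)[:1]:
            g=a["region"]&(d>0);print(l,a["score"],P[g].mean(0),P[g][:,2].max(),cv2.minAreaRect(P[g][:,:2].astype(np.float32)*1000))
    cv2.imwrite(f"pics/{c}_crop.png",cv2.resize(cv2.convertScaleAbs(p[120:280,160:390,::-1] ,alpha=1.5),None,fx=3.4,fy=3.4,interpolation=2))
E
```

```text
top 9088 0.09601576125059216
((554.84521484375, 57.5941162109375), (290.7160339355469, 232.25416564941406), 72.43601989746094)
bench z -1.5443969403675176e-05
blue 439 [0.49972794 0.04223488 0.10136183] ((499.884521484375, 42.19401168823242), (65.65292358398438, 46.10646438598633), 72.57002258300781)
tip_box 0.68 [ 0.4713133  -0.2119053   0.06529536] 0.07430213270029776 ((472.0382080078125, -215.98422241210938), (80.71511840820312, 117.48081970214844), 0.17899858951568604)
bottle 0.91 [0.63323458 0.29213663 0.07761639] 0.11897908435338049 ((636.4644165039062, 298.5935363769531), (49.98486328125, 55.99778366088867), 51.25477981567383)
scene 9894 0.09513381453649541
((557.5765380859375, 57.05992126464844), (295.304931640625, 233.0376434326172), 72.5350112915039)
bench z -0.0010791434442575228
blue 432 [0.50435532 0.04656094 0.1025247 ] ((501.37799072265625, 43.154747009277344), (69.05423736572266, 50.34455871582031), 72.82556915283203)
vial 0.75 [0.57868078 0.16983158 0.12473698] 0.13936384069507377 ((575.1497802734375, 166.3694305419922), (26.946290969848633, 23.00993537902832), 45.74715805053711)
tip_box 0.98 [ 0.48451596 -0.20499215  0.05000744] 0.09596723915315541 ((460.84393310546875, -215.13526916503906), (290.1944885253906, 137.24081420898438), 74.28103637695312)
bottle 0.56 [0.65155549 0.31027669 0.0656066 ] 0.11842514305957043 ((618.6570434570312, 286.6927490234375), (116.42110443115234, 60.91075134277344), 38.11117935180664)
```

View pics/top_crop.png

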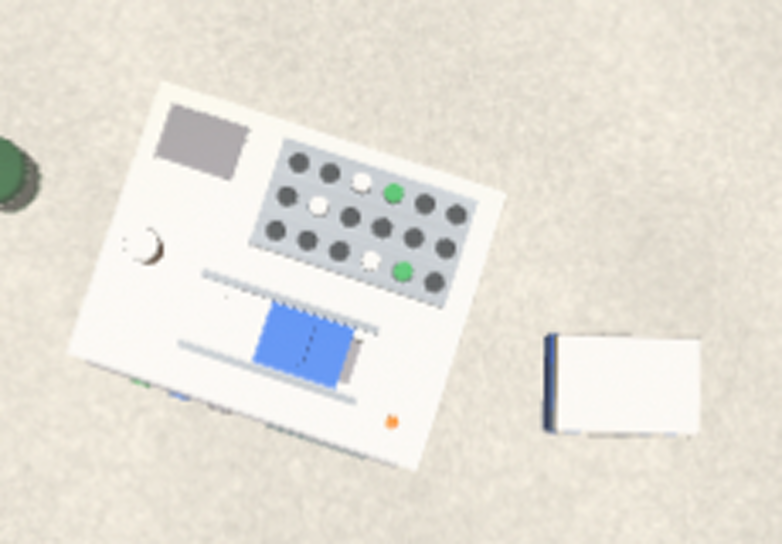

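The heater yaw comes out at about -17.5° with its centre at (0.556, 0.057). The shutter stands about 14 mm open, with a strip of the well showing on its right. Next I move above the well, fingers shut and jaws along the heater's y, for a wrist look.

```bash
cat >> h.py <<'E'
from scipy.spatial.transform import Rotation as Ro
YAW=-17.5; C=np.array([.556,.0575,0])
def setpose(c,y):
    global C,YAW; C=np.array(c);YAW=y
def h2w(p): return C+Ro.from_euler('z',YAW,degrees=True).apply(np.array(p,float))
def w2h(p): return Ro.from_euler('z',YAW,degrees=True).inv().apply(np.array(p)-C)
def target_R(yaw):  # tool down, x axis at yaw
    a=np.radians(yaw);x=np.array([np.cos(a),np.sin(a),0]);z=np.array([0,0,-1.]);return np.stack([x,np.cross(z,x),z],1)
def plan(s,pw,yaw):
    R=s["tcp_rot"];sh=R.T@(pw-s["position"]);rv=Ro.from_matrix(R.T@target_R(yaw)).as_rotvec(degrees=True)
    return np.round(sh,4),np.round(rv,2)
E
python3 - <<'E'
from h import *
s=read_state();print(s["time_s"]);print(plan(s,np.array([.43,.0,.29]),YAW+90))
print(camera_info("wrist"))
E
```

```text
1.3
(array([-0.4744, -0.4027, -0.0714]), array([-1.00e-02,  0.00e+00, -1.42e+02]))
{'vfov': 70.28766829821376, 'cx': 256.6368550485587, 'cy': 188.38493790792464, 'dist': array([-0.01210123,  0.        ,  0.        ,  0.        ,  0.        ]), 'tool_from_camera': array([[ 9.99997680e-01,  1.90725682e-03, -1.00132422e-03,
         3.11314348e-04],
       [-1.59741989e-03,  9.68426911e-01,  2.49292530e-01,
        -6.84408154e-02],
       [ 1.44517419e-03, -2.49290352e-01,  9.68427711e-01,
        -1.67937257e-01],
       [ 0.00000000e+00,  0.00000000e+00,  0.00000000e+00,
         1.00000000e+00]])}
```

```bash
python3 -m jog '-0.06 -0.05 -0.0100 0 0 -10 0;-0.12 -0.10 -0.02 0 0 -20 0;-0.18 -0.15 -0.03 0 0 -30 0;-0.24 -0.20 -0.04 0 0 -40 0;-0.30 -0.25 -0.05 0 0 -50 0;-0.35 -0.30 -0.06 0 0 -60 0;-0.39 -0.34 -0.07 0 0 -70 0;-0.42 -0.37 -0.07 0 0 -80 0'
python3 - <<'E'
from h import *
s=read_state();print(s["time_s"],s["position"],s["opening"]);print(plan(s,np.array([.49,.045,.28]),YAW+90))
E
```

```text
time_s: 2.3
position: [0.3937, -0.1196, 0.283]
tcp_rot: [[0.982, 0.187, 0.002], [0.187, -0.982, -0.001], [0.002, 0.001, -1.0]]
force: [1.2, 0.3, 0.3]
opening: 0.175
2.3 [ 0.39374305 -0.11964535  0.28298001] 0.1751440182611157
(array([ 0.1254, -0.1437,  0.003 ]), array([ 1.20e-01, -4.00e-02, -6.17e+01]))
```

```bash
python3 -m jog '0.022 -0.025 0 0 0 -10 0;0.044 -0.05 0 0 0 -20 0;0.066 -0.075 0 0 0 -30 0;0.088 -0.1 0 0 0 -40 0;0.11 -0.125 0 0 0 -50 0;0.125 -0.144 0.003 0 0 -60 0;0.125 -0.144 0.003 0.1 0 -61.7 0;0.125 -0.144 0.003 0.1 0 -61.7 0'
python3 - <<'E'
from h import *
s=read_state();p,d=capture("wrist");i=camera_info("wrist");P=wcloud(d,i,s)
print(s["time_s"],s["position"],s["opening"],s["qvel"].round(2))
cv2.imwrite("pics/w1.png",p[:,:,::-1]); np.savez("w1.npz",p=p,d=d,P=P)
for l in("fin_top","fin_left","fin_right","key_top","heater","vial"):
    for a in spot_in(l,"wrist")[:1]:print(l,a["score"],a["centre"],w2h(a["centre"]).round(4))
E
```

```text
time_s: 3.3
position: [0.4892, 0.0427, 0.2791]
tcp_rot: [[0.307, 0.952, -0.002], [0.952, -0.307, 0.001], [0.0, -0.002, -1.0]]
force: [-0.7, 0.7, 0.5]
opening: 0.003
3.3 [0.4892437  0.04271579 0.27911071] 0.0032777946292507046 [-0.88 -0.24  0.14  0.14 -0.12  0.37]
fin_top 0.76 [0.4961, 0.0457, 0.0966] [-0.0536 -0.0293  0.0966]
key_top 0.41 [0.495, 0.0752, 0.0977] [-0.0635 -0.0015  0.0977]
heater 0.61 [0.4928, 0.076, 0.0966] [-0.0658 -0.0014  0.0966]
vial 0.97 [0.5688, 0.1584, 0.1359] [-0.0181  0.1001  0.1359]
```

View pics/w1.png

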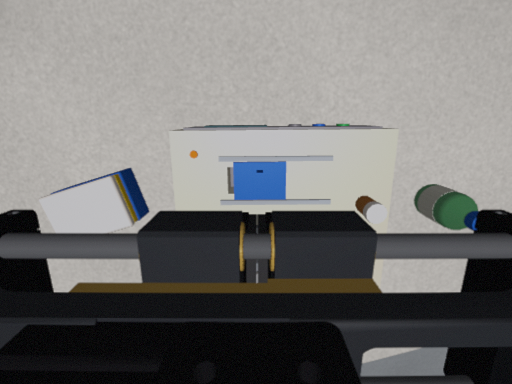

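The wrist view shows the blue shutter at (260,180), the exposed well strip at (231,180), the rails at rows 158 and 201, and the vial at (372,209) on the right. The gripper hides the rear part. Next I refine the pose from this cloud.

Run:
```python
from h import *
z=np.load("w1.npz");p,d,P=z["p"],z["d"],z["P"]
cv2.imwrite("pics/w1c.png",cv2.resize(cv2.convertScaleAbs(p[115:220,160:400,::-1],alpha=1.3),None,fx=3.3,fy=3.3,interpolation=2))
Z=P[...,2];u=np.arange(512);sub=np.zeros_like(Z,bool);sub[100:208,150:405]=1
deck=sub&(abs(Z-.095)<.006)
print("deck z",np.median(Z[deck]))
H=np.array([w2h(x) for x in P.reshape(-1,3)]).reshape(P.shape)
# left and right edges lines, front edge
pts=P[deck]
L=[];Rr=[];F=[]
for v in range(140,195):
    c=np.where(deck[v])[0]; L.append(P[v,c[0]]);Rr.append(P[v,c[-1]])
for c in range(185,385,5):
    r=np.where(deck[:,c])[0];F.append(P[r[0],c])
for n,l in(("right",L),("left",Rr),("front",F)):
    l=np.array(l);vx,vy,x0,y0=cv2.fitLine(l[:,:2].astype(np.float32),cv2.DIST_HUBER,0,.001,.001).ravel()
    print(n,np.degrees(np.arctan2(vy,vx)),w2h([x0,y0,.095]).round(4),np.median(np.array([w2h(q) for q in l]),0).round(4))
hsv=cv2.cvtColor(p,cv2.COLOR_RGB2HSV)
b=sub&(hsv[...,0]>100)&(hsv[...,0]<130)&(hsv[...,1]>120)&(Z>.085)
b[:,:220]=0;b[:,300:]=0;b[:155]=0
for lo,hi in((.085,.105),(.108,.13)):
    k=b&(Z>lo)&(Z<hi);q=H[k];print(lo,k.sum())
    if k.sum(): print(np.percentile(q,[1,50,99],0).round(4))
w=sub&(Z<.09)&(H[...,0]>-.09)&(abs(H[...,1])<.09)&(Z>.03);q=H[w];print("well",w.sum(),np.percentile(q,[2,50,98],0).round(4))
hi=sub&(Z>.106)&(H[...,0]>-.1)&(abs(H[...,1])<.09)&(Z<.13);q=H[hi];print("fin",hi.sum(),np.percentile(q,[2,50,98],0).round(4) if hi.sum() else '')
for v in (170,175,180,185): print(v,[ (int(H[v,c,1]*1000),int(Z[v,c]*1000)) for c in range(222,295,3)])
```

```text
deck z 0.09682935057894425
right -17.402052 [-0.0639 -0.144   0.095 ] [-0.0663 -0.144   0.0967]
left -17.63113 [-0.0647  0.1454  0.095 ] [-0.0648  0.1454  0.097 ]
front 72.659195 [-0.1132  0.0208  0.095 ] [-0.1131 -0.0007  0.0969]
0.085 1788
[[-0.0729 -0.0627  0.1001]
 [-0.0494 -0.0304  0.1017]
 [-0.0236  0.0029  0.1034]]
0.108 155
[[-0.0633 -0.0332  0.1123]
 [-0.0489 -0.0295  0.1218]
 [-0.0333 -0.027   0.124 ]]
well 143 [[-0.0602 -0.0727  0.0557]
 [-0.041  -0.0719  0.0615]
 [-0.0299 -0.0669  0.0891]]
fin 157 [[-0.0633 -0.0332  0.1122]
 [-0.05   -0.0305  0.1217]
 [-0.0334 -0.027   0.1232]]
170 [(-78, 97), (-74, 98), (-72, 80), (-70, 57), (-62, 102), (-58, 101), (-54, 101), (-51, 101), (-47, 101), (-43, 102), (-39, 101), (-35, 101), (-31, 106), (-27, 105), (-24, 101), (-20, 102), (-16, 102), (-12, 101), (-8, 102), (-4, 101), (0, 101), (2, 102), (7, 96), (11, 96), (15, 96)]
175 [(-78, 97), (-74, 97), (-72, 83), (-71, 55), (-62, 102), (-58, 102), (-54, 101), (-51, 100), (-47, 100), (-43, 101), (-39, 101), (-35, 102), (-31, 122), (-28, 120), (-24, 101), (-20, 100), (-16, 102), (-12, 101), (-8, 101), (-4, 100), (0, 100), (3, 102), (7, 97), (11, 96), (15, 96)]
180 [(-79, 96), (-75, 97), (-72, 83), (-71, 57), (-62, 101), (-59, 101), (-55, 100), (-51, 102), (-47, 102), (-43, 102), (-39, 101), (-35, 101), (-31, 121), (-28, 121), (-24, 102), (-20, 101), (-16, 100), (-12, 101), (-8, 101), (-4, 101), (0, 101), (3, 102), (7, 97), (11, 96), (15, 96)]
185 [(-79, 95), (-75, 96), (-72, 87), (-71, 56), (-63, 100), (-59, 100), (-55, 101), (-51, 102), (-47, 100), (-43, 101), (-39, 100), (-35, 101), (-31, 122), (-28, 120), (-24, 102), (-20, 101), (-16, 102), (-12, 102), (-8, 101), (-4, 100), (0, 101), (3, 101), (7, 95), (11, 97), (15, 96)]
```

View pics/w1c.png

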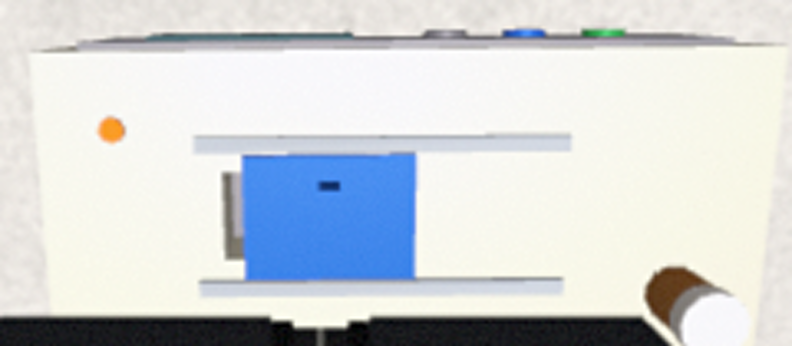

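The pose agrees with the stated sizes to 1–2 mm, and the fin is at heater y ≈ -30, so about 14.5 mm open. Now I go down on its right side.

```bash
sed -i 's/C=np.array(\[.556,.0575,0\])/C=np.array([.5573,.0576,0])/' h.py
python3 - <<'E'
from h import *
s=read_state();print(w2h(s["position"]).round(4))
for z in(.2,.1255):print(plan(s,h2w([-.05,-.066,z]),YAW+90))
E
```

```text
[-0.0602 -0.0347  0.2793]
(array([-0.0313,  0.0105,  0.0792]), array([-0.07, -0.05, -0.37]))
(array([-0.0314,  0.0106,  0.1537]), array([-0.07, -0.05, -0.37]))
```

```bash
python3 -m jog '-0.0313 0.0105 0.04 0 0 -0.3 0;-0.0313 0.0105 0.08 0 0 -0.3 0;-0.0313 0.0105 0.12 0 0 -0.3 0;-0.0313 0.0105 0.145 0 0 -0.3 0;-0.0313 0.0105 0.1535 0 0 -0.3 0;-0.0313 0.0105 0.1535 0 0 -0.3 0'
python3 - <<'E'
from h import *
s=read_state();print(w2h(s["position"]).round(4),s["force"].round(1),s["time_s"])
print(plan(s,h2w([-.05,.006,.1255]),YAW+90))
E
```

```text
time_s: 4.4
position: [0.49, 0.0102, 0.1256]
tcp_rot: [[0.301, 0.954, -0.001], [0.954, -0.301, 0.001], [0.001, -0.002, -1.0]]
force: [-0.5, -0.1, 0.1]
opening: 0.003
[-0.0499 -0.0655  0.1256] [-0.5 -0.1  0.1] 4.4
(array([ 0.0715, -0.0001,  0.0002]), array([-0.09, -0.05, -0.02]))
```

Now I push open slowly, stopping a little short first.

```bash
python3 -m jog '0.008 0 0 0 0 0 0;0.016 0 0 0 0 0 0;0.024 0 0 0 0 0 0;0.032 0 0 0 0 0 0;0.040 0 0 0 0 0 0;0.048 0 0 0 0 0 0;0.056 0 0 0 0 0 0;0.062 0 0 0 0 0 0'
python3 - <<'E'
from h import *
s=read_state();print(w2h(s["position"]).round(4),s["force"].round(1),s["time_s"])
E
```

```text
time_s: 5.4
position: [0.5087, 0.0699, 0.1256]
tcp_rot: [[0.301, 0.954, -0.001], [0.954, -0.301, 0.001], [0.001, -0.001, -1.0]]
force: [-0.4, -0.9, -0.2]
opening: 0.003
[-0.0501 -0.0029  0.1256] [-0.4 -0.9 -0.2] 5.4
```

```bash
python3 -m jog '0.003 0 0 0 0 0 0;0.006 0 0 0 0 0 0;0.008 0 0 0 0 0 0'; python3 -m jog '0.0015 0 0 0 0 0 0;0.0015 0 0 0 0 0 0'
```

```text
time_s: 5.78
position: [0.5109, 0.0771, 0.1256]
tcp_rot: [[0.301, 0.954, -0.001], [0.954, -0.301, 0.001], [0.001, -0.001, -1.0]]
force: [1.1, 0.2, -0.4]
opening: 0.007
time_s: 6.02
position: [0.5114, 0.0785, 0.1256]
tcp_rot: [[0.301, 0.954, -0.001], [0.954, -0.301, 0.001], [0.001, -0.001, -1.0]]
force: [0.4, 0.5, 0.2]
opening: 0.01
```

```bash
python3 -m jog '0.0015 0 0 0 0 0 0;0.0015 0 0 0 0 0 0';python3 -m jog '0.0015 0 0 0 0 0 0;0.0015 0 0 0 0 0 0'
python3 - <<'E'
from h import *
s=read_state();print(w2h(s["position"]).round(4),s["force"].round(1),s["time_s"])
p,d=capture("wrist");P=wcloud(d,camera_info("wrist"),s);np.savez("w2.npz",p=p,d=d,P=P)
cv2.imwrite("pics/w2.png",p[:,:,::-1])
p,d=capture("top");cv2.imwrite("pics/t2.png",cv2.resize(p[120:280,160:390,::-1],None,fx=3.4,fy=3.4,interpolation=2))
E
```

```text
time_s: 6.28
position: [0.5118, 0.08, 0.1256]
tcp_rot: [[0.301, 0.954, -0.001], [0.954, -0.301, 0.001], [0.001, -0.001, -1.0]]
force: [-0.8, -0.4, 0.2]
opening: 0.004
time_s: 6.52
position: [0.5123, 0.0814, 0.1256]
tcp_rot: [[0.301, 0.954, -0.001], [0.954, -0.301, 0.001], [0.001, -0.001, -1.0]]
force: [0.2, 0.1, -1.1]
opening: 0.003
[-0.0501  0.0092  0.1256] [ 0.2  0.1 -1.1] 6.525
```

View pics/w2.png

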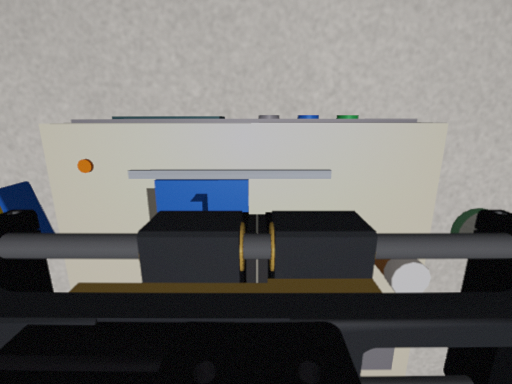

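View pics/t2.png

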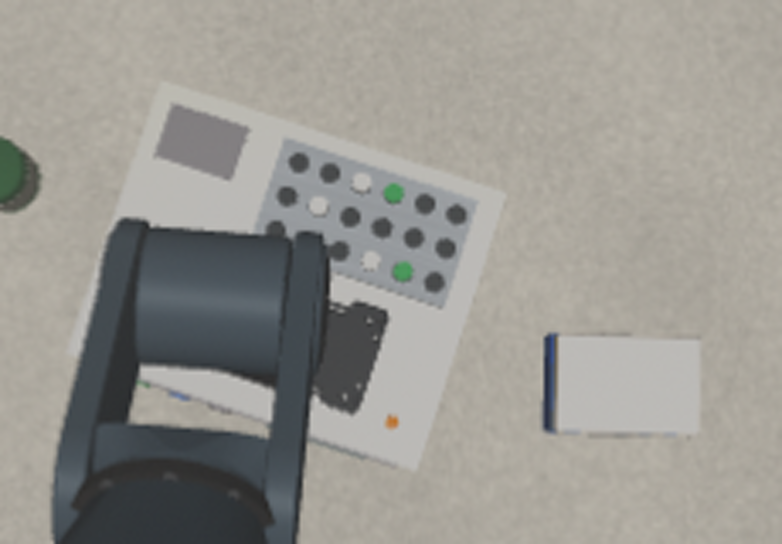

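The wrist view shows the plate's edges at columns 155 and 250, with the tool at column 257. That looks as if the shutter hardly moved, so I measure it.

Run:
```python
from h import *
z=np.load("w2.npz");p,d,P=z["p"],z["d"],z["P"]
H=np.array([w2h(x) for x in P.reshape(-1,3)]).reshape(P.shape)
for v in (185,195,205,208): print(v,[ (c,int(H[v,c,1]*1000),int(H[v,c,2]*1000)) for c in range(140,270,5)])
# finger location in wrist view
i=camera_info("wrist");T=np.linalg.inv(i["tool_from_camera"])
for q in([0,0,0],[0,0,.019],[0,-.0095,.019],[-.015,-.0095,.019],[.015,-.0095,.019],[0,-.0095,-.03],[0,0.03,-.051]):
    c=T[:3,:3]@np.array(q)+T[:3,3];print(q,c.round(3),(K(i)@c/c[2]).round(0)[:2])
print([ (v,round(float(d[v,200]),3),round(float(d[v,310]),3)) for v in range(205,300,8)])
```

```text
185 [(140, -76, 97), (145, -73, 97), (150, -69, 95), (155, -64, 101), (160, -60, 101), (165, -56, 101), (170, -52, 102), (175, -49, 102), (180, -45, 101), (185, -42, 101), (190, -38, 101), (195, -34, 102), (200, -31, 101), (205, -27, 101), (210, -24, 101), (215, -20, 101), (220, -16, 101), (225, -13, 101), (230, -9, 101), (235, -6, 101), (240, -2, 100), (245, 1, 101), (250, 4, 96), (255, 8, 97), (260, 12, 96), (265, 15, 96)]
195 [(140, -77, 97), (145, -74, 96), (150, -73, 89), (155, -64, 101), (160, -60, 102), (165, -57, 101), (170, -54, 100), (175, -49, 101), (180, -46, 102), (185, -43, 100), (190, -39, 101), (195, -34, 105), (200, -30, 105), (205, -27, 105), (210, -24, 101), (215, -20, 101), (220, -17, 102), (225, -13, 101), (230, -9, 102), (235, -6, 102), (240, -2, 100), (245, 1, 102), (250, 4, 97), (255, 8, 97), (260, 12, 96), (265, 15, 96)]
205 [(140, -78, 97), (145, -74, 96), (150, -72, 92), (155, -73, 81), (160, -61, 102), (165, -57, 102), (170, -54, 101), (175, -50, 101), (180, -46, 102), (185, -43, 101), (190, -34, 121), (195, -31, 121), (200, -28, 120), (205, -26, 109), (21
[... 539 characters left out ...]
), (245, 1, 101), (250, 4, 96), (255, 8, 96), (260, 12, 97), (265, 16, 96)]
[0, 0, 0] [-0.     0.023  0.179] [256. 224.]
[0, 0, 0.019] [-0.     0.019  0.198] [256. 214.]
[0, -0.0095, 0.019] [-0.     0.009  0.195] [256. 201.]
[-0.015, -0.0095, 0.019] [-0.015  0.009  0.195] [235. 201.]
[0.015, -0.0095, 0.019] [0.015 0.009 0.195] [277. 201.]
[0, -0.0095, -0.03] [-0.     0.022  0.148] [256. 228.]
[0, 0.03, -0.051] [-0.     0.065  0.137] [256. 317.]
[(205, 0.182, 0.206), (213, 0.089, 0.09), (221, 0.083, 0.082), (229, 0.077, 0.076), (237, 0.074, 0.075), (245, 0.074, 0.075), (253, 0.074, 0.075), (261, 0.076, 0.077), (269, 0.077, 0.076), (277, 0.077, 0.077), (285, 0.074, 0.074), (293, 0.068, 0.069)]
```

The shutter is still at about 14.5 mm, so the fingertips didn't meet the fin, and the deck shows where the tips should be. I check the side view for where the fingertips really are.

Run:
```python
from h import *
p,d=capture("scene");i=camera_info("scene");P=cloud(d,i)
cv2.imwrite("pics/s2.png",cv2.resize(cv2.convertScaleAbs(p[110:260,190:370,::-1],alpha=1.6),None,fx=4,fy=4,interpolation=2))
s=read_state();print(s["joint_positions"].round(2),s["opening"],s["position"])
H=np.array([w2h(x) for x in P.reshape(-1,3)]).reshape(P.shape)
np.savez("s2.npz",p=p,d=d,H=H)
for q in([0,0,0],[0,0,.019]):
    X=s["position"]+s["tcp_rot"]@np.array(q);c=i["R"]@X+i["t"];print(c,(K(i)@c/c[2])[:2])
```

```text
[-3.3700e+00  3.0030e+01  1.0231e+02  9.0000e-02  4.7730e+01 -7.5940e+01] 0.004092237457836912 [0.51226916 0.081359   0.12565181]
[ 0.09463922 -0.01968773  1.04411237] [296.82669477 177.95042819]
[ 0.09502893 -0.00701719  1.0582653 ] [296.43341816 183.64725206]
```

View pics/s2.png

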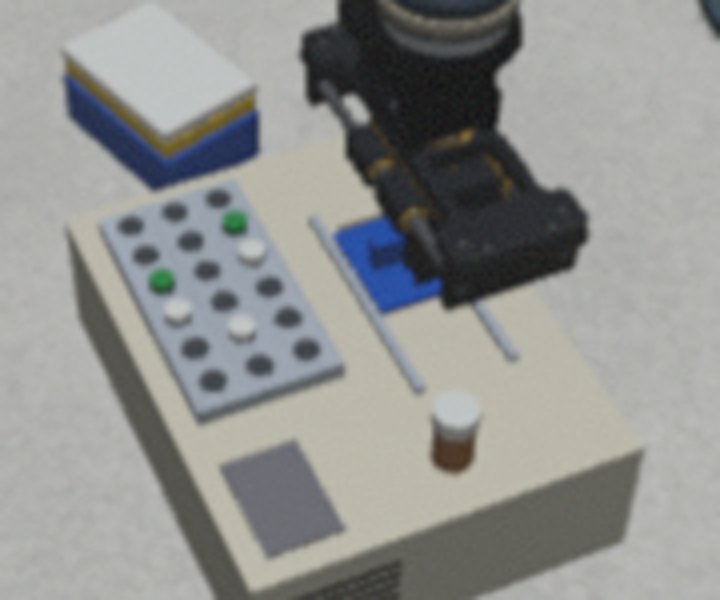

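Run:
```python
from h import *
z=np.load("s2.npz");p,d,H=z["p"],z["d"],z["H"]
dark=(p.max(2)<60)&(d>0)&(H[...,2]>.1)&(H[...,2]<.19)&(abs(H[...,0]+.05)<.06)
v,u=np.where(dark)
k=(u<304)&(u>284)
for vv in range(160,186):
    print(vv,[(c,*(H[vv,c]*1000).astype(int)) for c in range(288,306,2)])
```

```text
160 [(288, np.int64(-12), np.int64(34), np.int64(220)), (290, np.int64(-14), np.int64(38), np.int64(223)), (292, np.int64(-19), np.int64(38), np.int64(221)), (294, np.int64(-22), np.int64(40), np.int64(222)), (296, np.int64(-27), np.int64(41), np.int64(220)), (298, np.int64(-23), np.int64(55), np.int64(235)), (300, np.int64(-24), np.int64(63), np.int64(242)), (302, np.int64(-28), np.int64(63), np.int64(240)), (304, np.int64(-45), np.int64(41), np.int64(214))]
161 [(288, np.int64(-11), np.int64(35), np.int64(219)), (290, np.int64(-14), np.int64(38), np.int64(220)), (292, np.int64(-18), np.int64(40), np.int64(221)), (294, np.int64(-23), np.int64(39), np.int64(218)), (296, np.int64(-26), np.int64(42), np.int64(218)), (298, np.int64(-24), np.int64(55), np.int64(231)), (300, np.int64(-24), np.int64(62), np.int64(238)), (302, np.int64(-27), np.int64(65), np.int64(239)), (304, np.int64(-29), np.int64(69), np.int64(242))]
162 [(288, np.int64(-11), np.int64(36), np.int64(216)), (290, np.int64(-13), np.int64(41), np.int64(221)), (292, np.int64(-16), np.int64(44), np.int64(222)), (294, np.int64
[... 10245 characters left out ...]
 np.int64(-54), np.int64(0), np.int64(94)), (298, np.int64(-58), np.int64(1), np.int64(94)), (300, np.int64(-12), np.int64(90), np.int64(204)), (302, np.int64(-15), np.int64(94), np.int64(207)), (304, np.int64(-19), np.int64(94), np.int64(205))]
185 [(288, np.int64(-34), np.int64(-1), np.int64(98)), (290, np.int64(-39), np.int64(-1), np.int64(96)), (292, np.int64(-41), np.int64(4), np.int64(100)), (294, np.int64(-48), np.int64(1), np.int64(94)), (296, np.int64(-53), np.int64(1), np.int64(92)), (298, np.int64(-57), np.int64(3), np.int64(93)), (300, np.int64(-12), np.int64(90), np.int64(201)), (302, np.int64(-15), np.int64(94), np.int64(204)), (304, np.int64(-19), np.int64(95), np.int64(203))]
```

The side view puts the fingertips at about z 0.129 with the TCP reading 0.1256. The gripper therefore sits about 22 mm further back than stated, and it simply passed over the fin. I go back to the right side and down lower, then check the tip's height there by camera.

```bash
python3 -m jog '0 0 -0.012 0 0 0 0;-0.03 0 -0.012 0 0 0 0;-0.06 0 -0.012 0 0 0 0;-0.078 0 -0.012 0 0 0 0;-0.078 0 0 0 0 0 0;-0.078 0 0.012 0 0 0 0;-0.078 0 0.018 0 0 0 0;-0.078 0 0.018 0 0 0 0'
python3 - <<'E'
from h import *
s=read_state();print(w2h(s["position"]).round(4),s["force"].round(1),s["time_s"])
p,d=capture("scene");i=camera_info("scene");P=cloud(d,i)
H=((P-C)@Ro.from_euler('z',YAW,degrees=True).as_matrix());np.savez("s3.npz",p=p,d=d,H=H)
cv2.imwrite("pics/s3.png",cv2.resize(cv2.convertScaleAbs(p[110:230,220:370,::-1],alpha=1.6),None,fx=5,fy=5,interpolation=2))
p,d=capture("wrist");cv2.imwrite("pics/w3.png",p[:,:,::-1])
m=(abs(H[...,1]+.066)<.03)&(abs(H[...,0]+.045)<.025)&(H[...,2]>.103)&(H[...,2]<.16)
v,u=np.where(m);print(u.min(),u.max(),v.min(),v.max(),m.sum());q=H[m]
for z in range(103,160,4):
    k=(q[:,2]*1000>=z)&(q[:,2]*1000<z+4)
    if k.sum()>2: print(z,k.sum(),np.percentile(q[k][:,:2],[5,50,95],0).round(4).tolist())
E
```

```text
time_s: 7.68
position: [0.4883, 0.0077, 0.1067]
tcp_rot: [[0.3, 0.954, -0.003], [0.954, -0.3, 0.002], [0.001, -0.003, -1.0]]
force: [0.9, -0.0, 0.4]
opening: 0.004
[-0.0508 -0.0683  0.1067] [ 0.9 -0.   0.4] 7.675
276 292 151 166 58
107 5 [[-0.0452, -0.0792], [-0.0403, -0.0699], [-0.0396, -0.0607]]
111 4 [[-0.0458, -0.0612], [-0.0423, -0.0604], [-0.0393, -0.0596]]
115 10 [[-0.0526, -0.0773], [-0.04, -0.0693], [-0.0383, -0.0463]]
119 11 [[-0.0452, -0.0728], [-0.0413, -0.0611], [-0.0385, -0.058]]
123 5 [[-0.0469, -0.0711], [-0.0435, -0.0628], [-0.0391, -0.0601]]
127 6 [[-0.0423, -0.0726], [-0.0397, -0.0613], [-0.0391, -0.0574]]
131 4 [[-0.0401, -0.0729], [-0.0393, -0.0697], [-0.0385, -0.0621]]
135 8 [[-0.0408, -0.0776], [-0.0391, -0.0656], [-0.0386, -0.0569]]
139 4 [[-0.0396, -0.0728], [-0.0387, -0.0653], [-0.0382, -0.0569]]
```

View pics/s3.png

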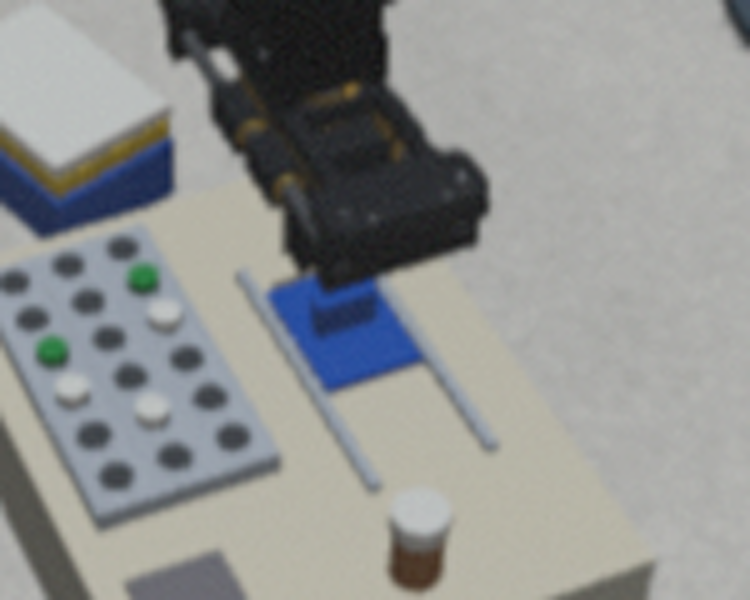

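The tip is now at z ≈ 0.108 and heater y ≈ -60 to -77, to the right of the fin. I lower it 3 mm more and push.

```bash
python3 -m jog '0 0 0.0035 0 0 0 0;0.012 0 0.0035 0 0 0 0;0.024 0 0.0035 0 0 0 0;0.030 0 0.0035 0 0 0 0;0.036 0 0.0035 0 0 0 0;0.042 0 0.0035 0 0 0 0'; python3 -m jog '0.008 0 0 0 0 0 0;0.016 0 0 0 0 0 0;0.024 0 0 0 0 0 0;0.030 0 0 0 0 0 0'
python3 - <<'E'
from h import *
s=read_state();print(w2h(s["position"]).round(4),s["force"].round(1),s["time_s"])
E
```

```text
time_s: 8.52
position: [0.5016, 0.0473, 0.1042]
tcp_rot: [[0.3, 0.954, -0.001], [0.954, -0.3, 0.001], [0.001, -0.001, -1.0]]
force: [-0.5, -2.3, 0.2]
opening: 0.004
time_s: 9.02
position: [0.5107, 0.0762, 0.1042]
tcp_rot: [[0.3, 0.954, -0.001], [0.954, -0.3, 0.001], [0.001, -0.001, -1.0]]
force: [1.0, -1.9, 1.0]
opening: 0.003
[-0.0501  0.0037  0.1042] [ 1.  -1.9  1. ] 9.025
```

Force is about -2 N in y, so the shutter is moving now. I creep towards the stop.

```bash
python3 -m jog '0.004 0 0 0 0 0 0;0.006 0 0 0 0 0 0';python3 -m jog '0.0015 0 0 0 0 0 0;0.0015 0 0 0 0 0 0';python3 -m jog '0.0015 0 0 0 0 0 0;0.0015 0 0 0 0 0 0'
```

```text
time_s: 9.28
position: [0.5124, 0.0816, 0.1041]
tcp_rot: [[0.301, 0.954, -0.001], [0.954, -0.301, 0.001], [0.001, -0.001, -1.0]]
force: [0.3, -1.8, 1.0]
opening: 0.007
time_s: 9.52
position: [0.5127, 0.083, 0.1041]
tcp_rot: [[0.301, 0.954, -0.001], [0.954, -0.301, 0.002], [0.001, -0.002, -1.0]]
force: [0.1, -1.5, 1.2]
opening: -0.001
time_s: 9.78
position: [0.5129, 0.0837, 0.1041]
tcp_rot: [[0.3, 0.954, -0.002], [0.954, -0.3, 0.0], [-0.0, -0.002, -1.0]]
force: [-1.7, -4.2, 1.0]
opening: 0.004
```

Run:
```python
from h import *
s=read_state();print(w2h(s["position"]).round(4),s["force"].round(1),s["time_s"])
```

```text
[-0.0502  0.0115  0.1041] [-1.7 -4.2  1. ] 9.775
```

```bash
python3 -m jog '0.0015 0 0 0 0 0 0;0.0015 0 0 0 0 0 0';python3 -m jog '0.0015 0 0 0 0 0 0;0.0015 0 0 0 0 0 0'
```

```text
time_s: 10.02
position: [0.5129, 0.0838, 0.1041]
tcp_rot: [[0.299, 0.954, -0.003], [0.954, -0.299, -0.002], [-0.003, -0.002, -1.0]]
force: [-1.6, -10.4, 2.3]
opening: 0.004
time_s: 10.28
position: [0.513, 0.0839, 0.1041]
tcp_rot: [[0.298, 0.954, -0.004], [0.954, -0.298, -0.004], [-0.005, -0.003, -1.0]]
force: [-2.8, -15.3, 3.5]
opening: 0.002
```

Firm stop, 15 N, with the TCP at y 11.7, which fits the fin at +25. I back off, lift and look at the well.

```bash
python3 -m jog '-0.010 0 0 0 0 0 0;-0.020 0 0 0 0 0 0;-0.040 -0.01 -0.05 0 0 0 0;-0.061 -0.02 -0.11 0 0 0 0;-0.061 -0.03 -0.15 0 0 0 0;-0.061 -0.03 -0.15 0 0 0 0'
python3 - <<'E'
from h import *
s=read_state();print(w2h(s["position"]).round(4),s["force"].round(1),s["time_s"])
p,d=capture("wrist");P=wcloud(d,camera_info("wrist"),s);H=((P-C)@Ro.from_euler('z',YAW,degrees=True).as_matrix())
np.savez("w4.npz",p=p,d=d,H=H);cv2.imwrite("pics/w4.png",p[:,:,::-1])
for l in("key_top","fin_top","vial"):
    for a in spot_in(l,"wrist")[:1]:print(l,a["score"],w2h(a["centre"]).round(4))
hsv=cv2.cvtColor(p,cv2.COLOR_RGB2HSV)
Z=H[...,2]
red=((hsv[...,0]<8)|(hsv[...,0]>172))&(hsv[...,1]>120)&(abs(H[...,1]+.045)<.03)&(abs(H[...,0]+.05)<.03)
print("red",red.sum(),np.percentile(H[red],[2,50,98],0).round(4) if red.sum() else'')
w=(Z<.088)&(Z>.04)&(abs(H[...,1]+.045)<.04)&(abs(H[...,0]+.05)<.03);print("well",w.sum(),np.percentile(H[w],[1,50,99],0).round(4))
f=(Z>.116)&(Z<.13)&(abs(H[...,1])<.08)&(abs(H[...,0]+.05)<.03);print("fin",f.sum(),np.percentile(H[f],[2,50,98],0).round(4))
E
```

```text
time_s: 11.02
position: [0.4687, 0.0377, 0.2573]
tcp_rot: [[0.301, 0.954, 0.007], [0.954, -0.301, 0.001], [0.003, 0.006, -1.0]]
force: [-0.5, 0.1, -0.6]
opening: 0.009
[-0.0785 -0.0456  0.2573] [-0.5  0.1 -0.6] 11.025
key_top 0.76 [-0.0505 -0.046   0.0653]
fin_top 0.92 [-0.0621  0.022   0.0954]
vial 0.59 [-0.0218  0.1023  0.1287]
red 204 [[-0.0586 -0.0547  0.0646]
 [-0.05   -0.0452  0.0667]
 [-0.04   -0.0343  0.0684]]
well 1121 [[-0.06   -0.073   0.0552]
 [-0.0406 -0.0452  0.061 ]
 [-0.031  -0.0169  0.0875]]
fin 167 [[-0.0647  0.0209  0.1172]
 [-0.0529  0.0246  0.1216]
 [-0.041   0.0289  0.1232]]
```

View pics/w4.png

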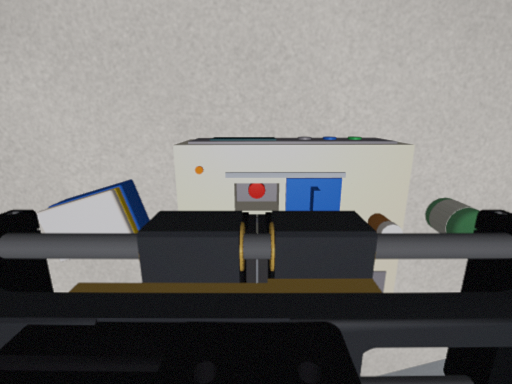

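The well is open: the red key is at (257,190), heater (-50,-45), z 0.065. The fin is at y ≈ 25, fully open. Next I go above the key.

```bash
python3 - <<'E'
from h import *
s=read_state();print(plan(s,h2w([-.05,-.045,.115]),YAW+90))
E
python3 -m jog '0 0.015 0.05 0 0 0 0;0 0.028 0.1 0 0 0 0;0 0.028 0.14 0 0 0 0;0 0.028 0.142 0 0 0 0;0 0.028 0.142 0 0 0 0'
python3 - <<'E'
from h import *
s=read_state();print(w2h(s["position"]).round(4),s["force"].round(1),s["tcp_rot"].round(4).tolist());print(plan(s,h2w([-.05,-.045,.072]),YAW+90))
E
```

```text
(array([0.0009, 0.0314, 0.1376]), array([-0.25, -0.05,  0.  ]))
time_s: 11.85
position: [0.4938, 0.0296, 0.112]
tcp_rot: [[0.301, 0.954, -0.002], [0.954, -0.301, 0.001], [0.001, -0.002, -1.0]]
force: [-0.2, 0.0, 0.5]
opening: 0.001
[-0.0521 -0.0458  0.112 ] [-0.2  0.   0.5] [[0.3006, 0.9538, -0.002], [0.9538, -0.3006, 0.0015], [0.0008, -0.0024, -1.0]]
(array([0.0007, 0.0022, 0.04  ]), array([-0.14, -0.05,  0.01]))
```

```bash
python3 -m jog '0.0007 0.0022 0.0 0 0 0 0;0.0007 0.0022 0.014 0 0 0 0;0.0007 0.0022 0.028 0 0 0 0;0.0007 0.0022 0.038 0 0 0 0;0.0007 0.0022 0.042 0 0 0 0;0.0007 0.0022 0.042 0 0 0 0'; python3 -m jog '0 0 0.003 0 0 0 0;0 0 0.005 0 0 0 0;0 0 0.005 0 0 0 0'
```

```text
time_s: 12.6
position: [0.4958, 0.0296, 0.0696]
tcp_rot: [[0.301, 0.954, -0.002], [0.954, -0.301, 0.001], [0.001, -0.002, -1.0]]
force: [0.5, 0.2, -0.4]
opening: 0.003
time_s: 12.98
position: [0.4961, 0.0296, 0.0651]
tcp_rot: [[0.301, 0.954, -0.001], [0.954, -0.301, 0.001], [0.001, -0.001, -1.0]]
force: [-0.0, 0.4, -0.8]
opening: 0.008
```

```bash
for k in 1 2 3; do :; done; python3 -m jog '0 0 0.0015 0 0 0 0;0 0 0.0015 0 0 0 0'; python3 -m jog '0 0 0.0015 0 0 0 0;0 0 0.0015 0 0 0 0'; python3 -m jog '0 0 0.0015 0 0 0 0;0 0 0.0015 0 0 0 0'; python3 -m jog '0 0 0.0015 0 0 0 0;0 0 0.0015 0 0 0 0'
```

```text
time_s: 13.22
position: [0.496, 0.0296, 0.0636]
tcp_rot: [[0.301, 0.954, -0.001], [0.954, -0.301, 0.001], [0.001, -0.001, -1.0]]
force: [0.9, 0.3, -0.3]
opening: 0.008
time_s: 13.48
position: [0.496, 0.0296, 0.062]
tcp_rot: [[0.301, 0.954, -0.001], [0.954, -0.301, 0.001], [0.001, -0.002, -1.0]]
force: [-0.8, 0.1, -0.3]
opening: 0.005
time_s: 13.72
position: [0.4962, 0.0296, 0.0607]
tcp_rot: [[0.301, 0.954, -0.001], [0.954, -0.301, 0.001], [0.001, -0.001, -1.0]]
force: [-0.8, 0.2, 2.2]
opening: 0.006
time_s: 13.98
position: [0.4961, 0.0295, 0.0592]
tcp_rot: [[0.301, 0.954, -0.001], [0.954, -0.301, 0.001], [0.001, -0.001, -1.0]]
force: [-0.3, -0.1, 3.2]
opening: 0.005
```

Key contact was at TCP z ≈ 0.0613. The force rises as the spring should, so I continue to the bottom.

```bash
python3 -m jog '0 0 0.0015 0 0 0 0;0 0 0.0015 0 0 0 0'; python3 -m jog '0 0 0.0015 0 0 0 0;0 0 0.0015 0 0 0 0'; python3 -m jog '0 0 0.0015 0 0 0 0;0 0 0.0015 0 0 0 0'; python3 -m jog '0 0 0.0015 0 0 0 0;0 0 0.0015 0 0 0 0'
```

```text
time_s: 14.22
position: [0.4962, 0.0296, 0.0577]
tcp_rot: [[0.301, 0.954, -0.001], [0.954, -0.301, 0.001], [0.001, -0.001, -1.0]]
force: [-0.4, 0.1, 4.4]
opening: 0.007
time_s: 14.48
position: [0.4961, 0.0296, 0.0561]
tcp_rot: [[0.301, 0.954, -0.001], [0.954, -0.301, 0.001], [0.001, -0.001, -1.0]]
force: [-0.8, -0.1, 5.5]
opening: 0.007
time_s: 14.72
position: [0.4962, 0.0296, 0.0553]
tcp_rot: [[0.301, 0.954, -0.001], [0.954, -0.301, 0.001], [0.001, -0.001, -1.0]]
force: [-1.8, -0.3, 10.8]
opening: 0.003
time_s: 14.98
position: [0.4962, 0.0296, 0.0551]
tcp_rot: [[0.3, 0.954, 0.0], [0.954, -0.3, 0.001], [0.001, -0.0, -1.0]]
force: [-3.6, -0.0, 21.4]
opening: 0.008
```

Bottomed: 6 mm of travel, then hard contact at 21 N. I lift straight out and look.

```bash
python3 -m jog '0 0 -0.004 0 0 0 0;0 0 -0.015 0 0 0 0;0 0 -0.035 0 0 0 0;0 0 -0.06 0 0 0 0;0 -0.01 -0.11 0 0 0 0;0 -0.025 -0.16 0 0 0 0;0 -0.028 -0.19 0 0 0 0;0 -0.028 -0.2 0 0 0 0'
python3 - <<'E'
from h import *
s=read_state();print(w2h(s["position"]).round(4),s["force"].round(1),s["time_s"])
p,d=capture("wrist");P=wcloud(d,camera_info("wrist"),s);H=((P-C)@Ro.from_euler('z',YAW,degrees=True).as_matrix())
cv2.imwrite("pics/w5.png",p[:,:,::-1])
hsv=cv2.cvtColor(p,cv2.COLOR_RGB2HSV);Z=H[...,2]
red=((hsv[...,0]<8)|(hsv[...,0]>172))&(hsv[...,1]>120)&(abs(H[...,1]+.045)<.03)&(abs(H[...,0]+.05)<.03)
print("red",red.sum(),np.percentile(H[red],[2,50,98],0).round(4) if red.sum() else'')
f=(Z>.116)&(Z<.13)&(abs(H[...,1])<.08)&(abs(H[...,0]+.05)<.03);print("fin",f.sum(),np.percentile(H[f],[2,50,98],0).round(4))
for z in(.17,.1035):print(plan(s,h2w([-.05,.052,z]),YAW+90))
E
```

```text
time_s: 15.98
position: [0.4701, 0.0378, 0.2549]
tcp_rot: [[0.3, 0.954, 0.002], [0.954, -0.3, 0.001], [0.001, 0.002, -1.0]]
force: [0.2, 0.2, 0.5]
opening: 0.008
[-0.0772 -0.0451  0.2549] [0.2 0.2 0.5] 15.975
red 208 [[-0.0588 -0.0545  0.0651]
 [-0.0502 -0.045   0.0667]
 [-0.0395 -0.0343  0.0682]]
fin 168 [[-0.0646  0.0209  0.1169]
 [-0.053   0.0245  0.1217]
 [-0.0409  0.0288  0.123 ]]
(array([0.097 , 0.0271, 0.085 ]), array([ 0.11, -0.08,  0.02]))
(array([0.0969, 0.0269, 0.1515]), array([ 0.11, -0.08,  0.02]))
```

View pics/w5.png

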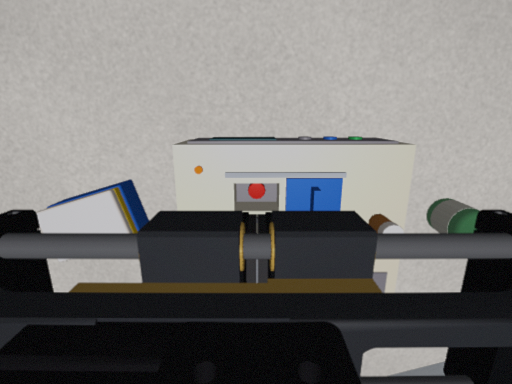

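The key is back up (z 0.0667, as before pressing) and the shutter is still open. Next I go down on the fin's left side.

```bash
python3 -m jog '0.05 0.015 0.01 0 0 0 0;0.097 0.027 0.03 0 0 0 0;0.097 0.027 0.07 0 0 0 0;0.097 0.027 0.11 0 0 0 0;0.097 0.027 0.14 0 0 0 0;0.097 0.027 0.150 0 0 0 0;0.097 0.027 0.150 0 0 0 0'
python3 - <<'E'
from h import *
s=read_state();print(w2h(s["position"]).round(4),s["force"].round(1),s["time_s"]);print(plan(s,h2w([-.05,-.030,.104]),YAW+90))
E
```

```text
time_s: 16.9
position: [0.5237, 0.1222, 0.102]
tcp_rot: [[0.301, 0.954, -0.004], [0.954, -0.301, 0.001], [-0.0, -0.004, -1.0]]
force: [-0.5, -0.4, -0.2]
opening: 0.006
[-0.0515  0.0515  0.102 ] [-0.5 -0.4 -0.2] 16.9
(array([-0.0815,  0.0015, -0.002 ]), array([-0.23,  0.  , -0.01]))
```

```bash
python3 -m jog '0 0.0015 -0.002 0 0 0 0;-0.010 0.0015 -0.002 0 0 0 0;-0.018 0.0015 -0.002 0 0 0 0;-0.028 0.0015 -0.002 0 0 0 0;-0.038 0.0015 -0.002 0 0 0 0;-0.048 0.0015 -0.002 0 0 0 0;-0.058 0.0015 -0.002 0 0 0 0;-0.068 0.0015 -0.002 0 0 0 0'; python3 -m jog '-0.005 0 0 0 0 0 0;-0.01 0 0 0 0 0 0;-0.012 0 0 0 0 0 0';python3 -m jog '-0.0015 0 0 0 0 0 0;-0.0015 0 0 0 0 0 0'
python3 - <<'E'
from h import *
s=read_state();print(w2h(s["position"]).round(4),s["force"].round(1),s["time_s"])
E
```

```text
time_s: 17.9
position: [0.5053, 0.0563, 0.1051]
tcp_rot: [[0.301, 0.954, -0.001], [0.954, -0.301, 0.001], [0.001, -0.001, -1.0]]
force: [1.8, 1.3, 0.2]
opening: 0.011
time_s: 18.27
position: [0.5017, 0.0453, 0.1051]
tcp_rot: [[0.301, 0.954, -0.001], [0.954, -0.301, 0.001], [0.001, -0.001, -1.0]]
force: [3.0, 1.9, -0.7]
opening: 0.005
time_s: 18.52
position: [0.5009, 0.0441, 0.105]
tcp_rot: [[0.3, 0.954, -0.002], [0.954, -0.3, 0.001], [0.0, -0.002, -1.0]]
force: [0.6, 1.0, 0.2]
opening: 0.004
[-0.0497 -0.0298  0.105 ] [0.6 1.  0.2] 18.525
```

```bash
python3 -m jog '-0.0015 0 0 0 0 0 0;-0.0015 0 0 0 0 0 0';python3 -m jog '-0.0015 0 0 0 0 0 0;-0.0015 0 0 0 0 0 0';python3 -m jog '-0.0015 0 0 0 0 0 0;-0.0015 0 0 0 0 0 0'
```

```text
time_s: 18.77
position: [0.5004, 0.0428, 0.105]
tcp_rot: [[0.301, 0.954, -0.002], [0.954, -0.301, 0.001], [0.001, -0.002, -1.0]]
force: [0.6, 1.2, -0.5]
opening: 0.002
time_s: 19.02
position: [0.5001, 0.0417, 0.105]
tcp_rot: [[0.301, 0.954, -0.002], [0.954, -0.301, 0.002], [0.001, -0.002, -1.0]]
force: [1.2, 4.1, -0.3]
opening: 0.0
time_s: 19.27
position: [0.5001, 0.0416, 0.105]
tcp_rot: [[0.302, 0.953, -0.0], [0.953, -0.302, 0.004], [0.004, -0.002, -1.0]]
force: [3.0, 9.1, -1.7]
opening: 0.007
```

```bash
python3 -m jog '-0.0015 0 0 0 0 0 0;-0.0015 0 0 0 0 0 0';python3 -m jog '0.005 0 0 0 0 0 0;0.012 0 0 0 0 0 0;0.02 0 0 0 0 0 0;0.02 -0.01 -0.04 0 0 0 0;0.01 -0.02 -0.09 0 0 0 0;0 -0.028 -0.14 0 0 0 0;0 -0.028 -0.165 0 0 0 0;0 -0.028 -0.165 0 0 0 0'
python3 - <<'E'
from h import *
s=read_state();print(w2h(s["position"]).round(4),s["force"].round(1),s["time_s"])
p,d=capture("wrist");P=wcloud(d,camera_info("wrist"),s);H=((P-C)@Ro.from_euler('z',YAW,degrees=True).as_matrix())
cv2.imwrite("pics/w6.png",p[:,:,::-1]);Z=H[...,2]
f=(Z>.116)&(Z<.13)&(abs(H[...,1])<.08)&(abs(H[...,0]+.05)<.03);print("fin",f.sum(),np.percentile(H[f],[2,50,98],0).round(4))
hsv=cv2.cvtColor(p,cv2.COLOR_RGB2HSV)
b=(hsv[...,0]>100)&(hsv[...,0]<130)&(hsv[...,1]>120)&(abs(Z-.101)<.004)&(abs(H[...,1]+.03)<.07)&(abs(H[...,0]+.05)<.03)
print("plate",np.percentile(H[b],[0.5,50,99.5],0).round(4))
for l in("vial","tip_box","bottle"):
    for a in spot_in(l,"wrist")[:1]:print(l,a["score"],a["centre"])
E
```

```text
time_s: 19.52
position: [0.5001, 0.0414, 0.1051]
tcp_rot: [[0.304, 0.953, 0.001], [0.953, -0.304, 0.007], [0.007, -0.001, -1.0]]
force: [4.8, 13.6, -1.6]
opening: 0.008
time_s: 20.52
position: [0.4741, 0.0464, 0.2722]
tcp_rot: [[0.301, 0.954, 0.004], [0.954, -0.301, 0.0], [0.001, 0.004, -1.0]]
force: [-0.4, -0.5, -0.7]
opening: 0.003
[-0.076  -0.0357  0.2722] [-0.4 -0.5 -0.7] 20.525
fin 166 [[-0.0643 -0.0489  0.1188]
 [-0.0511 -0.0453  0.1216]
 [-0.0347 -0.0416  0.123 ]]
plate [[-0.0745 -0.0775  0.0999]
 [-0.0511 -0.0419  0.1017]
 [-0.0247 -0.0121  0.1038]]
vial 0.65 [0.563, 0.1622, 0.1375]
tip_box 0.76 [0.4602, -0.1929, 0.0655]
bottle 0.64 [0.6245, 0.2895, 0.0625]
```

View pics/w6.png

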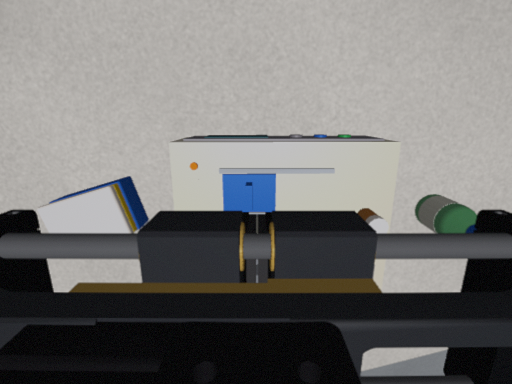

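The shutter is fully shut: plate at columns 223–276, fin at y -45.3, no well showing. A last check of the loose items, then I hand in.

Run:
```python
from h import *
p,d=capture("scene");q=cv2.imread("pics/scene0.png")[:,:,::-1]
for n,(a,b,e,f) in{"vial":(200,232,290,318),"box":(108,160,200,260),"bottle":(265,320,305,345)}.items():
    print(n,np.abs(p[a:b,e:f].astype(int)-q[a:b,e:f]).mean().round(2), cv2.phaseCorrelate(*[cv2.cvtColor(np.ascontiguousarray(x[a:b,e:f]),cv2.COLOR_RGB2GRAY).astype(np.float32) for x in(q,p)]))
print(read_state()["time_s"]);print(hand_in())
```

```text
vial 2.36 ((0.011231993020526687, 0.009382326328315926), 0.9641879598299662)
box 2.24 ((0.03665550505247239, 0.021131398778752697), 1.0080888178613452)
bottle 2.02 ((-0.042889863838297515, 0.05155176867683409), 0.9250339716672897)
20.775
the job is handed in; nothing more can be done
None
```

The job is done and handed in at about 20.8 s of the 51 s allowed. With the fingers shut, I pushed the shutter open to its stop, pressed the red key to the bottom, and let it spring back. Then I pushed the shutter shut again from the other side of the fin.

**Last checks**
- **Opening:** the shutter met a firm stop at about 15 N. The wrist camera then put the fin at heater y ≈ +25 mm.
- **Key:** it went down 6 mm, from about 2 N to 5.5 N, then hard contact at 21 N. The camera showed it back up at its earlier height before I shut the shutter.
- **Shutting:** the shutter met a firm stop at about 14 N. The fin is at y ≈ -45 mm, and no part of the well shows.
- **Loose items:** the vial, tip box and bottle shifted less than 0.1 pixel between the first and last scene pictures. The arm ended clear of everything.

**What disagreed:** the fingertips sit about 22 mm further back than the stated tool frame, ending about 3 mm short of the TCP instead of 19 mm beyond it. Because of this, my first push passed over the fin without touching anything. I found the error in the side camera view, went lower and pushed again. The closed fingers also measured about 19 mm across the jaws, where I had worked out 30 mm from the given sizes.

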